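# Find the heavier of two sealed jars on a balance and clip it into the shaker

### The arm

A 6-joint arm with a two-finger parallel gripper is mounted at the origin on the work surface. World frame = base frame: x ahead of the robot, y to its left, z up, the work surface at z = 0. Lengths are in mm, angles in rad, forces in N, time in s.
With the tool pointing down it reaches from about 325 to 750 mm from the base axis. Payload 7.6 kg.
Tool frame: the origin (TCP) lies midway between the tips of the shut fingers; the grasp point (between the pads) lies 19 mm behind it (arm.grasp_offset is the distance from the TCP to the grasp point, in mm); z points along the fingers, y is the line along which they close (so a half turn about z gives the same grasp; the last joint's range is limited). The gripper opens to 85 mm and grips with 20 to 120 N. Pads are 22 mm wide; open, the fingers measure 114 mm over their backs; the gripper's body (76 mm by 85 mm) begins 54 mm behind the grasp point. The pads swing forward as they close: fully open they stand 13 mm farther back than shut.
Start: joints at [-1.343, 0.052, 1.401, -0, 1.689, -0.07], TCP at [154.069, -501.907, 203.123] pointing down, gripper open.
Joint ranges: [-2.9, 2.9], [-0.91, 2.17], [0.12, 2.37], [-1.06, 4.2], [0.26, 2.73], [-2.93, 2.93]. Speed limits (rad/s): [2.57, 2.57, 3.01, 3.14, 3.14, 3.14].

### API

Orientations are given as a rotation vector (axis times angle).
In Python, from cell import monitor, optics, arm gives the robot as it stands.
- The arm moves only by the tool apply_moves, never from a script. Its argument "series" is a list of rows, each a list of 5 numbers: the closure in counts, from 0 (fully open) to 255 (shut), then the shift along the world's x, y, z in units of 30 mm (1.0 is 30 mm), then the turn about the world's z in units of 5 degrees (1.0 is 5 degrees). A call has 1 to 20 rows; each row is the pose to reach, as a shift and turn from the pose commanded when the call began; what a row does not reach only later rows make up. A row lasts 1/8 s, in which the tool goes at most 62.5 mm and 10.7 degrees, less where a joint would pass 70% of its speed; a pose out of reach is approached as far as the arm can. A call with a gripper value outside its range is refused whole. The fingers move at their own pace and stop on an object; "squeeze" is the grip in N (left out, the last holds). Time passes only in rows, so rows that repeat a pose let the fingers close. It gives the time, the measured TCP pose, the force, the opening and the grip force at its end, in the units of the state.
- monitor.read_state(): the state, without advancing time (a new reading comes with each control period).
- optics.snapshot(name): name is "scene" or "side" or "wrist"; returns the picture (384x512x3 uint8, blue, green, red); there is no depth.
- optics.get_calibration(name): a dict with "camera_matrix" (3x3 intrinsics, pixels), "world_to_cam" (4x4, takes a point from world to camera coordinates). Camera axes: x right, y down, z forward; pixel columns grow to the right and rows downward; lengths in mm; the calibration is good to about 2 mm. A picture is of the moment at which its call begins: read the wrist's pose just before it. get_calibration takes no time and is no camera call; for the wrist camera it gives the pose at the moment of the call.
- arm.finish_job(): hands the job in; it is judged then, once.
The state is a dict: "time_s": time; "qpos": joint angles; "dq": joint speeds; "effort": joint torques, N m; "position": TCP position; "orientation": TCP orientation; "contact_force": force on the tool from outside, world axes, zero at the start; "moment": the same for the moment, N m; "grip_width": finger opening in mm; "grasp_force": force on a finger pad.
Only numpy, scipy, OpenCV 4.12 (cv2) and the standard library are available. Lean on these libraries where they do the work, as an engineer would, in place of code of your own. Each camera call takes 0.05 s, during which the arm holds its last target. There are 200 camera calls.

### The job

Weigh the two sealed amber jars against each other: stand one on each pan of the balance, let go of both and let the beam settle to see which jar is heavier. Leave the lighter jar standing on its pan, and push the heavier one, upright, down between the spring clips of the shaker's cup until you feel it pressing firmly on the rubber cushion at the bottom, then let go. The jars are glass: set them down gently, never ram or tip them, and leave the bottle, tube rack and dishes where they are.

Things in the scene. Friction and masses are not known exactly. Their poses are not given: they have to be found in the camera images.
- jar_a_center (a point): Centre (half-way up) of one of two sealed amber glass jars with white screw caps, standing on the bench. The two look alike: upright cylinders 44 mm in diameter, 84 mm tall, so the underside is 42 mm below this point; the cap, of the same diameter, is the top 20 mm. z is the jar's own axis, up. Mass 0.17 to 0.31 kg; the two differ by 50 g or more.
- jar_b_center (a point): Centre (half-way up) of the other jar, the same in all that can be seen.
- balance: The equal-arm balance, fixed to the bench: grey foot 120 x 260 x 26 mm (x, y, z), a post in the middle and a beam along y pivoted 82 mm above the bench. Origin at the centre of its underside. Its y axis runs along the beam, towards the left pan.
- beam (a joint): Tilt of the balance beam (rad), 0 when level, limited to stops at about -0.1 and +0.1. Positive: left pan up and right pan down; negative: left pan down. Light springs level it when empty; about 40 g of difference takes it to its stop. A single jar takes its pan down to the stop.
- pan_left_top (a point): Centre of the upper face of the left pan (balance +y end), a flat steel disc 100 mm in diameter, 4 mm thick, 110 mm from the pivot. The pans stay level as the beam tilts. Face about 112 mm above the bench when level; it moves 11 mm up and down, sinks under about 0.4 N until its stop, then gives on a rubber mount, 1.8 N per mm for 6 mm.
- pan_right_top (a point): Centre of the upper face of the right pan (balance -y end), alike.
- shaker: A small laboratory shaker, fixed to the bench: white housing 130 x 120 mm with a steel deck 45 mm above the bench, carrying one upright aluminium cup (outside diameter 66 mm, inside 56 mm, 52 mm tall) in its middle. Origin at the centre of its underside, z up.
- cup_mouth (a point): Centre of the cup's mouth, level with its rim, 97 mm above the bench; the jar's axis goes here. At the bottom is a rubber cushion of unknown thickness: its top lies 22 to 40 mm below the rim, different each time, to be found by feel. It gives 5 mm at 2.5 N per mm and is then hard: 4 to 12 N on it is a firm seat, over 22 N too much. A seated jar stands 44 to 62 mm out of the cup.
- clip_lips (a point): Point 4 mm above the cup's mouth, between the tops of two sprung steel clips that face each other along the shaker's y axis: 16 mm wide, lips flared to 49 mm apart at the top, 40 mm apart from 16 mm below the rim down; each yields outward up to 8 mm. A jar between them goes in past the lips under up to 11 N (weight included), slides down under 4 to 7 N, and stays where it is left.
- dropper: Bystander: small white bottle, 34 mm in diameter, 70 mm tall; origin under its centre.
- tube_rack: Bystander: white rack of test tubes, 60 x 170 mm, 90 mm tall with its tubes; origin under its centre.
- dishes: Bystander: low stack of clear dishes, 60 mm in diameter, 24 mm tall; origin under its centre.

How it is judged:
By the outcome, as a careful person would: the job done as asked, in the order asked, and still so for the second after the job is handed in, with the robot touching nothing.
It also fails if it takes over 72 s, if anything falls off the work surface, if the arm or the gripper's body presses on something with over 40 N, if the wrist force passes 120 N, or if a joint passes its speed limit or range.

## Working session

There is one attempt and no reset: what is moved stays moved. The work goes in short steps, Python scripts to look and compute and a tool call to move; the robot and the scene stay as the last step left them, time stands still between calls to the robot, and variables do not carry over. Pictures are saved under pics/ and viewed, at most 12 in all, crops included, and the job is handed in when it is done.

Besides the shell and the picture viewer there is one more tool, called after "Emit:" as name([rows], argument=value, ...), one row to a line, values as JSON. apply_moves: Moves the arm, as the interface text tells. Its arguments: {"type":"object","properties":{"series":{"type":"array"},"squeeze":{"type":"number"}},"required":["series"]}

```bash
mkdir -p pics; ls; python3 - <<'E'
from cell import monitor, optics, arm
import cv2,numpy as np
s=monitor.read_state();print(s)
a=optics.snapshot("scene");b=optics.snapshot("side")
cv2.imwrite("pics/scene.png",a);cv2.imwrite("pics/side.png",b)
for n in("scene","side"):
    print(n,optics.get_calibration(n))
E
```

```text
pics
{'time_s': 0.0, 'qpos': array([-1.34332359e+00,  5.28629192e-02,  1.40174001e+00,  2.61878037e-05,
        1.68860199e+00, -7.03206959e-02]), 'dq': array([ 0.0001559 ,  0.00057747, -0.0009232 , -0.00173551,  0.000134  ,
       -0.00093989]), 'effort': array([ 1.11884568e-03, -3.81667757e+01, -3.60187268e+01,  1.02427546e-04,
        6.15844707e-03, -3.62170317e-05]), 'position': array([ 153.98114227, -501.54507237,  202.25106381]), 'orientation': array([-3.10523979e+00, -4.65812305e-01,  1.57982596e-04]), 'contact_force': array([ 0.16437947, -1.12761016,  0.36199767]), 'moment': array([ 0.06019633, -0.02568629, -0.00703268]), 'grasp_force': 0.0, 'grip_width': 85.38820918199333}
scene {'camera_matrix': array([[440.6848503 ,   0.        , 249.2403681 ],
       [  0.        , 440.6848503 , 204.23640662],
       [  0.        ,   0.        ,   1.        ]]), 'world_to_cam': array([[ 5.94314402e-02,  9.98217717e-01,  5.41233068e-03,
        -5.26315985e+01],
       [ 8.28209899e-01, -4.62813869e-02, -5.58503712e-01,
        -4.05714166e+02],
       [-5.57257810e-01,  3.76752258e-02, -8.29484364e-01,
         1.37060503e+03],
       [ 0.00000000e+00,  0.00000000e+00,  0.00000000e+00,
         1.00000000e+00]])}
side {'camera_matrix': array([[416.35352551,   0.        , 250.82147577],
       [  0.        , 416.35352551, 197.68905104],
       [  0.        ,   0.        ,   1.        ]]), 'world_to_cam': array([[-8.81004506e-01, -4.73060981e-01,  6.66098025e-03,
         4.85045897e+02],
       [-2.69184981e-01,  4.89638798e-01, -8.29333041e-01,
         2.08457874e+02],
       [ 3.89063628e-01, -7.32439182e-01, -5.58714899e-01,
         8.69531420e+02],
       [ 0.00000000e+00,  0.00000000e+00,  0.00000000e+00,
         1.00000000e+00]])}
```

View pics/scene.png

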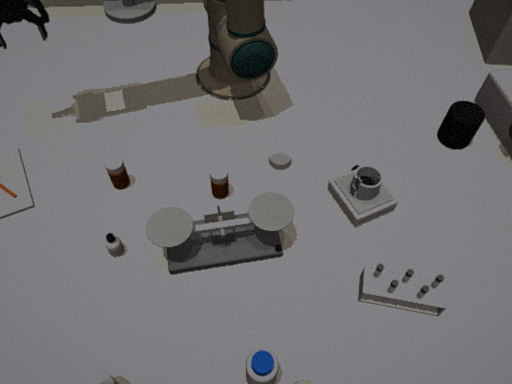

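View pics/side.png

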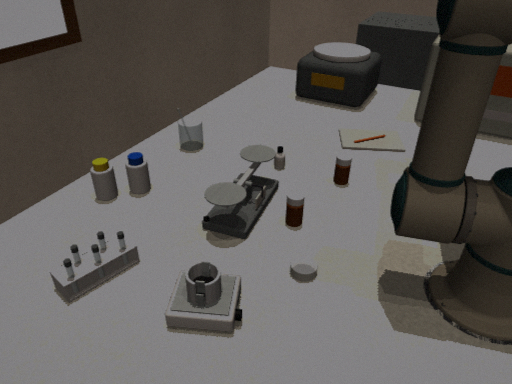

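Scene view: jars at about (119,172) and (220,183), pans at (170,227) and (271,212), cup at (368,183), dropper at (113,243). Side view: jars at (343,170) and (295,210), pans at (257,154) and (225,194), cup at (203,282).

```bash
cat > h.py <<'E'
import cv2,numpy as np
from cell import monitor,optics,arm
def ray(c,uv):
    K,T=c["camera_matrix"],c["world_to_cam"]
    d=T[:3,:3].T@np.linalg.inv(K)@np.array([uv[0],uv[1],1.]); o=-T[:3,:3].T@T[:3,3]
    return o,d/np.linalg.norm(d)
def onplane(c,uv,z):
    o,d=ray(c,uv); return o+d*(z-o[2])/d[2]
def tri(c1,u1,c2,u2):
    o,d=ray(c1,u1);p,e=ray(c2,u2)
    t=np.linalg.lstsq(np.c_[d,-e],p-o,rcond=None)[0]
    a,b=o+d*t[0],p+e*t[1]; return (a+b)/2,np.linalg.norm(a-b)
def proj(c,P):
    q=c["world_to_cam"][:3,:3]@np.array(P,float)+c["world_to_cam"][:3,3]; q=c["camera_matrix"]@q; return q[:2]/q[2]
def blobs(m,amin):
    n,l,st,ce=cv2.connectedComponentsWithStats(m.astype(np.uint8))
    return [(ce[i].round(1),st[i][:5]) for i in range(1,n) if st[i][4]>=amin]
def amber(im):
    h=cv2.cvtColor(im,cv2.COLOR_BGR2HSV); return ((h[...,0]<14)&(h[...,1]>130)&(h[...,2]>20)&(h[...,2]<140))
E
python3 - <<'E'
from h import *
a=cv2.imread("pics/scene.png");b=cv2.imread("pics/side.png")
ca,cb=optics.get_calibration("scene"),optics.get_calibration("side")
for n,i in(("sc",a),("si",b)):
    for x in blobs(amber(i),30): print(n,x)
for n,uv in(("R",(170,227)),("L",(271,212))): print(n,onplane(ca,uv,112))
for n,uv in(("R",(257,154)),("L",(225,194))): print(n,onplane(cb,uv,112))
print("cup",onplane(ca,(368,176),97),onplane(cb,(203,272),97))
for u in((119,160),(220,173)): print("jartop",onplane(ca,u,80))
print("drop",onplane(ca,(115,250),0),"dish",onplane(ca,(280,160),20))
for u in ((167,268),(283,256),(330,190),(396,205),(352,222),(360,298),(440,312)):print(u,onplane(ca,u,26 if u[0]<300 else 45))
big=np.hstack([cv2.resize(a[140:280,95:295],None,fx=3,fy=3,interpolation=2),cv2.resize(a[140:280,320:386],None,fx=3,fy=3,interpolation=2)])
cv2.imwrite("pics/c1.png",big);print(big.shape)
E
```

```text
sc (array([119.5, 179.7]), array([109, 168,  20,  21, 174], dtype=int32))
sc (array([219.3, 189.6]), array([211, 181,  17,  17, 160], dtype=int32))
sc (array([  7.5, 190.5]), array([  0, 184,  16,  13,  49], dtype=int32))
si (array([46.8, 38. ]), array([  0,   0,  82,  64, 867], dtype=int32))
si (array([502.5,  82. ]), array([490,  65,  22,  33, 546], dtype=int32))
si (array([369.3, 138.5]), array([354, 135,  31,   8,  68], dtype=int32))
si (array([341.6, 174.3]), array([335, 164,  15,  21, 235], dtype=int32))
si (array([294.1, 215.1]), array([286, 204,  17,  23, 284], dtype=int32))
R [ 614.8703926  -151.89408525  112.        ]
L [589.22429869  64.11658005 112.        ]
R [ 610.98659961 -147.10879138  112.        ]
L [584.5074459   67.48056726 112.        ]
cup [492.60263947 300.11566795  97.        ] [494.19989436 297.98190245  97.        ]
jartop [ 397.79231563 -288.68751764   80.        ]
jartop [451.38129097 -44.44529782  80.        ]
drop [ 601.76120879 -295.62719402    0.        ] dish [369.93521007 111.14856329  20.        ]
(167, 268) [ 667.56103084 -168.63185899   26.        ]
(283, 256) [652.63652753  89.60710632  26.        ]
(330, 190) [490.81158661 219.33642328  45.        ]
(396, 205) [543.00029003 368.64498795  45.        ]
(352, 222) [584.00571256 255.38754108  45.        ]
(360, 298) [768.27863725 236.88930328  45.        ]
(440, 312) [807.42107184 393.89842999  45.        ]
(420, 798, 3)
```

View pics/c1.png

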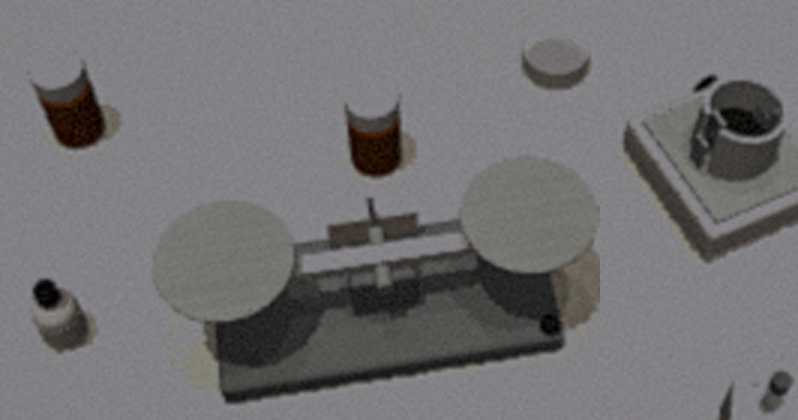

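The crop shows the pans at crop (224,260) and (530,213), the cup mouth at (742,113), and a clip on the cup's −y side.

```bash
python3 - <<'E'
from h import *
ca,cb=optics.get_calibration("scene"),optics.get_calibration("side")
for u,v in(((119.5,179.7),(341.6,174.3)),((219.3,189.6),(294.1,215.1))): print(tri(ca,u,cb,v),onplane(ca,u,34),onplane(cb,v,34))
w=optics.get_calibration("wrist"); print(w)
E
```

```text
(array([ 409.49029527, -302.02782084,   21.57384851]), np.float64(6.458699088869679)) [ 422.60294214 -295.79399005   34.        ] [ 403.25312623 -286.07778763   34.        ]
(array([453.50953724, -50.70695971,  18.73996481]), np.float64(4.408730670062748)) [466.74149149 -48.78615429  34.        ] [445.26002904 -33.81248154  34.        ]
{'camera_matrix': array([[293.8167491 ,   0.        , 258.15025196],
       [  0.        , 293.8167491 , 188.27695492],
       [  0.        ,   0.        ,   1.        ]]), 'world_to_cam': array([[ 2.91240476e-01, -9.56649098e-01, -1.21990194e-03,
        -5.24289335e+02],
       [-9.14127255e-01, -2.78670711e-01,  2.94472403e-01,
        -3.69702789e+01],
       [-2.82046709e-01, -8.46471371e-02, -9.55659205e-01,
         3.78412200e+02],
       [ 0.00000000e+00,  0.00000000e+00,  0.00000000e+00,
         1.00000000e+00]])}
```

Emit:
apply_moves([
  [0,2,1.6,0,0],
  [0,4,3.2,0,0],
  [0,6,4.8,0,0],
  [0,8.4,6.8,-0.3,0],
  [0,8.4,6.8,-0.3,0],
  [0,8.4,6.8,-0.3,0],
  [0,8.4,6.8,-0.3,0],
  [0,8.4,6.8,-0.3,0],
], squeeze=40)

```text
time_s: 1.1
position: [405.2, -298.9, 194.1]
orientation: [3.107, 0.463, -0.001]
contact_force: [-0.2, 1.3, 0.1]
grip_width: 85.4
grasp_force: 0.0
```

```bash
python3 - <<'E'
from h import *
s=monitor.read_state();c=optics.get_calibration("wrist");im=optics.snapshot("wrist")
np.save("w1.npy",c,allow_pickle=True)
print(s["time_s"],s["position"],s["contact_force"]);cv2.imwrite("pics/w1.png",im)
for x in blobs(amber(im),100):print(x)
E
```

```text
1.1 [ 405.15940869 -298.91972453  194.12725195] [-0.16408536  1.32147861  0.09229219]
(array([58.1, 60. ]), array([ 35,  36,  44,  44, 784], dtype=int32))
(array([260.2, 150.4]), array([245, 145,  32,  15, 152], dtype=int32))
(array([477.5, 228.7]), array([460, 193,  39,  76, 129], dtype=int32))
```

View pics/w1.png

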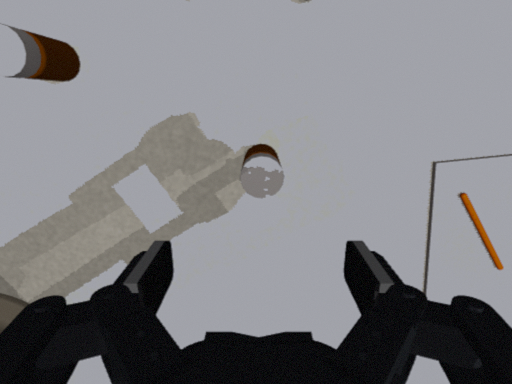

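The jar cap's top disc is centred at about (262,177), radius 21. The other jar's amber is at (58,60), with its cap at the left edge.

```bash
python3 - <<'E'
from h import *
c=np.load("w1.npy",allow_pickle=True).item()
p=monitor.read_state()["position"]
j=onplane(c,(262,177.5),84);print(j,p,(j-p)/30, proj(c,p),proj(c,[j[0],j[1],84]))
print("jarA amber far bottom edge",onplane(c,(72,60),0),onplane(c,(8,51),84))
E
```

```text
[ 405.97438115 -302.51937266   84.        ] [ 405.11999188 -299.03087492  194.22532416] [ 0.02847964 -0.11628326 -3.67417747] [258.54723532 222.95756751] [262.  177.5]
jarA amber far bottom edge [454.57197454 -61.96957977   0.        ] [450.89126297 -57.55684161  84.        ]
```

Emit:
apply_moves([
  [0,0.03,-0.12,-1.5,0],
  [0,0.03,-0.12,-3,0],
  [0,0.03,-0.12,-4.3,0],
  [0,0.03,-0.12,-4.9,0],
  [0,0.03,-0.12,-4.9,0],
  [0,0.03,-0.12,-4.9,0],
  [110,0.03,-0.12,-4.9,0],
  [150,0.03,-0.12,-4.9,0],
  [200,0.03,-0.12,-4.9,0],
  [255,0.03,-0.12,-4.9,0],
  [255,0.03,-0.12,-4.9,0],
  [255,0.03,-0.12,-4.9,0],
  [255,0.03,-0.12,-4.9,0],
], squeeze=40)

```text
time_s: 2.78
position: [407.4, -301.9, 48.2]
orientation: [3.106, 0.466, 0.002]
contact_force: [-0.4, 0.9, 5.5]
grip_width: 41.2
grasp_force: 40.0
```

Emit:
apply_moves([
  [255,0,0,0.5,0],
  [255,0,0,1.7,0],
  [255,0,0,3.2,0],
  [255,0,0,4.6,0],
  [255,0.5,0.3,5,0],
  [255,2,1.4,5,0],
  [255,3.5,2.5,5,0],
  [255,5,3.7,5,0],
  [255,6.2,4.6,5,0],
  [255,6.8,5.05,5,0],
  [255,6.85,5.08,5,0],
  [255,6.85,5.08,4.6,0],
  [255,6.85,5.08,4.2,0],
  [255,6.85,5.08,4.1,0],
  [255,6.85,5.08,4.1,0],
  [255,6.85,5.08,4.1,0],
])

```text
time_s: 4.78
position: [612.6, -149.3, 170.7]
orientation: [3.106, 0.466, 0.001]
contact_force: [-0.7, 0.7, -2.0]
grip_width: 41.7
grasp_force: 41.0
```

```bash
python3 - <<'E'
from h import *
s=monitor.read_state();print(s["position"],s["contact_force"],s["moment"],s["grip_width"])
a=optics.snapshot("scene");b=optics.snapshot("side");w=optics.snapshot("wrist")
A=cv2.resize(a[140:280,120:310],(540,398));B=cv2.resize(b[110:250,180:320],(260,260));W=cv2.resize(w,(260,195))
o=np.zeros((470,800,3),np.uint8);o[:398,:540]=A;o[:260,540:]=B;o[265:460,540:]=W;cv2.imwrite("pics/p1.png",o)
E
```

```text
[ 612.59059944 -149.32083526  170.72953266] [-0.72045276  0.71323845 -2.04396335] [-0.01079828  0.01418848 -0.02845897] 41.71854887467314
```

View pics/p1.png

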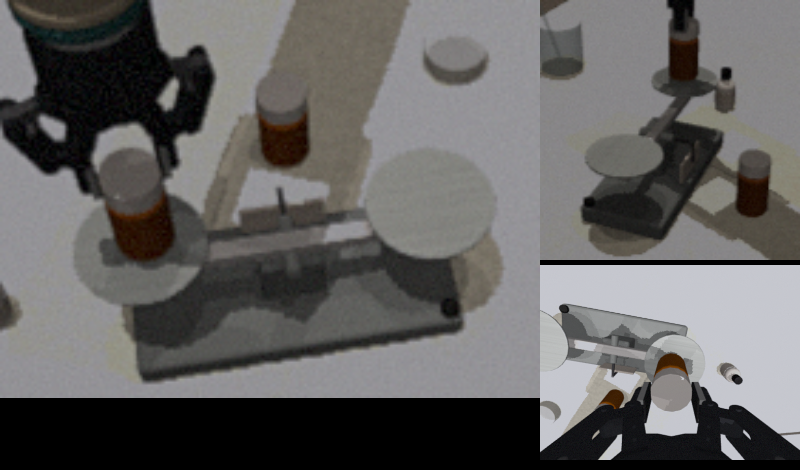

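The jar hangs centred over the right pan.

Emit:
apply_moves([
  [255,0,0,-0.15,0],
  [255,0,0,-0.3,0],
  [255,0,0,-0.4,0],
  [255,0,0,-0.5,0],
  [255,0,0,-0.6,0],
  [255,0,0,-0.66,0],
  [255,0,0,-0.7,0],
  [255,0,0,-0.7,0],
  [255,0,0,-0.7,0],
])

```text
time_s: 6.05
position: [612.5, -149.1, 149.3]
orientation: [3.107, 0.466, 0.0]
contact_force: [0.3, -0.7, -1.6]
grip_width: 41.3
grasp_force: 41.0
```

Emit:
apply_moves([
  [255,0,0,-0.03,0],
  [255,0,0,-0.06,0],
  [255,0,0,-0.06,0],
  [255,0,0,-0.06,0],
])

```text
time_s: 6.55
position: [612.6, -149.1, 147.6]
orientation: [3.107, 0.466, 0.001]
contact_force: [0.2, 0.7, 0.5]
grip_width: 41.5
grasp_force: 41.2
```

Emit:
apply_moves([
  [255,0,0,-0.03,0],
  [255,0,0,-0.06,0],
  [255,0,0,-0.06,0],
  [255,0,0,-0.06,0],
])

```text
time_s: 7.05
position: [612.6, -149.1, 145.9]
orientation: [3.107, 0.466, 0.001]
contact_force: [-0.6, 0.8, 3.6]
grip_width: 41.6
grasp_force: 41.5
```

Emit:
apply_moves([
  [255,0,0,0.05,0],
  [255,0,0,0.05,0],
  [110,0,0,0.05,0],
  [90,0,0,0.05,0],
  [0,0,0,0.05,0],
  [0,0,0,0.05,0],
  [0,0,0,0.05,0],
  [0,0,0,0.5,0],
  [0,0,0,1.5,0],
  [0,0,0,2.6,0],
  [0,-1,0.6,2.6,0],
  [0,-2.5,1.5,2.4,0],
  [0,-4,2.4,2,0],
  [0,-5.35,3.2,1.6,0],
  [0,-5.35,3.2,1.6,0],
  [0,-5.35,3.2,1.6,0],
  [0,-5.35,3.2,1.6,0],
])

```text
time_s: 9.18
position: [453.1, -53.7, 194.5]
orientation: [3.106, 0.465, 0.002]
contact_force: [-0.4, -0.7, 1.5]
grip_width: 85.1
grasp_force: 0.0
```

```bash
python3 - <<'E'
from h import *
s=monitor.read_state();c=optics.get_calibration("wrist");w=optics.snapshot("wrist")
np.save("w2.npy",c,allow_pickle=True);cv2.imwrite("pics/w2.png",w)
b=optics.snapshot("side");B=cv2.resize(b[110:250,180:320],(288,288))
o=np.zeros((384,800,3),np.uint8);o[:,:512]=w;o[:288,512:]=B;cv2.imwrite("pics/p2.png",o)
print(s["position"],s["contact_force"],[x for x in blobs(amber(w),100)])
E
```

```text
[453.08538801 -53.65582406 194.54874646] [-0.42694157 -0.66478467  1.54636502] [(array([428.6,  36.7]), array([ 402,    0,   68,   65, 1470], dtype=int32)), (array([254.2, 152.4]), array([238, 147,  33,  15, 142], dtype=int32))]
```

View pics/p2.png

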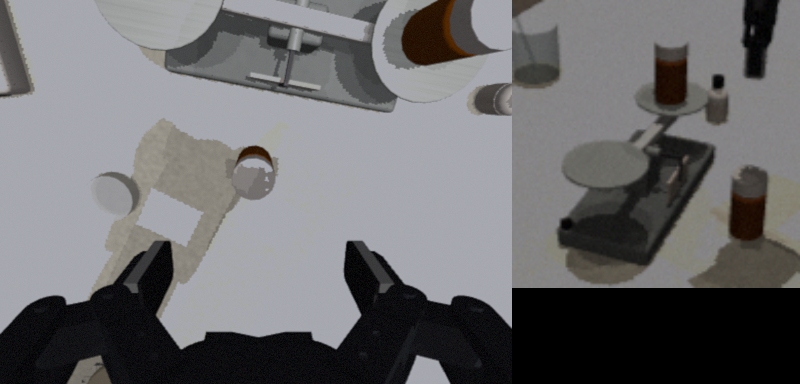

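The second jar's cap top is centred at (254,179); the first jar stands upright on the right pan, which is down.

```bash
python3 - <<'E'
from h import *
c=np.load("w2.npy",allow_pickle=True).item()
p=monitor.read_state()["position"]
j=onplane(c,(254,179.5),84);print(j,(j-p)/30)
E
```

```text
[449.78221188 -50.35386836  84.        ] [-0.09966241  0.10708731 -3.66512446]
```

Emit:
apply_moves([
  [0,-0.1,0.11,-1.5,0],
  [0,-0.1,0.11,-3,0],
  [0,-0.1,0.11,-4.3,0],
  [0,-0.1,0.11,-4.9,0],
  [0,-0.1,0.11,-4.9,0],
  [0,-0.1,0.11,-4.9,0],
  [110,-0.1,0.11,-4.9,0],
  [150,-0.1,0.11,-4.9,0],
  [200,-0.1,0.11,-4.9,0],
  [255,-0.1,0.11,-4.9,0],
  [255,-0.1,0.11,-4.9,0],
  [255,-0.1,0.11,-4.9,0],
  [255,-0.1,0.11,-4.9,0],
], squeeze=40)

```text
time_s: 10.9
position: [449.6, -49.9, 47.5]
orientation: [3.106, 0.466, 0.002]
contact_force: [-0.6, 1.7, 5.8]
grip_width: 42.0
grasp_force: 40.2
```

Emit:
apply_moves([
  [255,0,0,0.5,0],
  [255,0,0,1.7,0],
  [255,0,0,3.2,0],
  [255,0,0,4.6,0],
  [255,0.3,0.25,5,0],
  [255,1.2,1,5,0],
  [255,2.4,2,5,0],
  [255,3.5,2.9,5,0],
  [255,4.3,3.6,5,0],
  [255,4.58,3.87,5,0],
  [255,4.58,3.87,4.7,0],
  [255,4.58,3.87,4.45,0],
  [255,4.58,3.87,4.45,0],
  [255,4.58,3.87,4.45,0],
  [255,4.58,3.87,4.45,0],
])

```text
time_s: 12.78
position: [586.4, 66.1, 180.6]
orientation: [3.107, 0.466, 0.001]
contact_force: [0.2, -0.9, -2.1]
grip_width: 41.9
grasp_force: 41.2
```

```bash
python3 - <<'E'
from h import *
s=monitor.read_state();print(s["position"],s["contact_force"],s["moment"],s["grip_width"])
a=optics.snapshot("scene");b=optics.snapshot("side");w=optics.snapshot("wrist")
A=cv2.resize(a[140:280,120:310],(540,398));B=cv2.resize(b[110:250,180:320],(260,260));W=cv2.resize(w,(260,195))
o=np.zeros((470,800,3),np.uint8);o[:398,:540]=A;o[:260,540:]=B;o[265:460,540:]=W;cv2.imwrite("pics/p3.png",o)
E
```

```text
[586.43977945  66.08479582 180.58647821] [ 0.23833549 -0.94192349 -2.11949822] [-0.00869816 -0.02987829 -0.04199195] 41.926548431326616
```

View pics/p3.png

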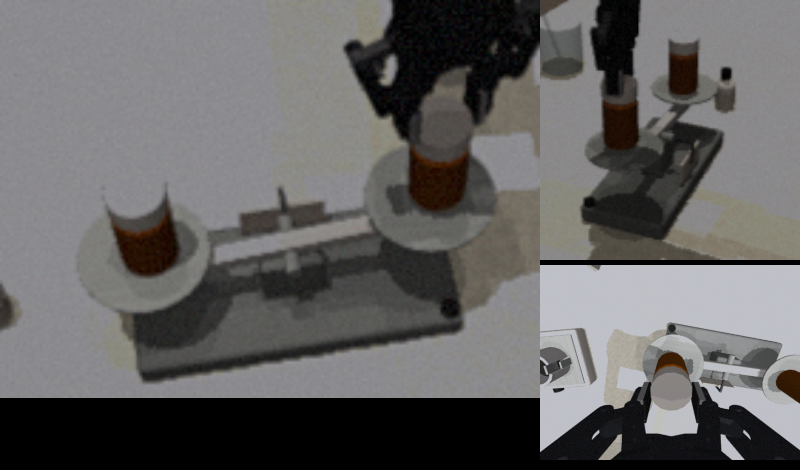

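The second jar hangs centred over the left pan, which is up.

Emit:
apply_moves([
  [255,0,0,-0.15,0],
  [255,0,0,-0.25,0],
  [255,0,0,-0.32,0],
  [255,0,0,-0.38,0],
  [255,0,0,-0.44,0],
  [255,0,0,-0.44,0],
  [255,0,0,-0.44,0],
])

```text
time_s: 13.8
position: [586.4, 66.4, 167.0]
orientation: [-3.107, -0.466, -0.0]
contact_force: [-1.0, 1.4, -1.2]
grip_width: 41.6
grasp_force: 41.4
```

Emit:
apply_moves([
  [255,0,0,-0.06,0],
  [255,0,0,-0.12,0],
  [255,0,0,-0.18,0],
  [255,0,0,-0.18,0],
  [255,0,0,-0.18,0],
])

```text
time_s: 14.42
position: [586.4, 66.3, 161.4]
orientation: [3.107, 0.466, 0.0]
contact_force: [-0.7, 0.8, -0.4]
grip_width: 41.6
grasp_force: 41.4
```

Emit:
apply_moves([
  [120,0,0,0,0],
  [110,0,0,0,0],
  [80,0,0,0,0],
  [0,0,0,0,0],
  [0,0,0,0,0],
  [0,0,0,0,0],
  [0,0,0,0.6,0],
  [0,0,0,1.6,0],
  [0,0,0,2.4,0],
  [0,-1.5,0,2.4,0],
  [0,-3,0,2.4,0],
  [0,-4,0,2.4,0],
  [0,-4,0,2.4,0],
  [0,-4,0,2.4,0],
  [0,-4,0,2.4,0],
  [0,-4,0,2.4,0],
  [0,-4,0,2.4,0],
  [0,-4,0,2.4,0],
  [0,-4,0,2.4,0],
  [0,-4,0,2.4,0],
])

```text
time_s: 16.92
position: [466.4, 66.3, 233.4]
orientation: [3.107, 0.466, 0.0]
contact_force: [-0.3, -0.6, 0.1]
grip_width: 85.4
grasp_force: 0.0
```

```bash
python3 - <<'E'
from h import *
s=monitor.read_state();print(s["position"],s["contact_force"])
a=optics.snapshot("scene");b=optics.snapshot("side")
cv2.imwrite("pics/s4.png",a);cv2.imwrite("pics/b4.png",b)
ca,cb=optics.get_calibration("scene"),optics.get_calibration("side")
for i in (a,b): print([x for x in blobs(amber(i),100)])
A=cv2.resize(a[140:280,120:310],(480,354));B=cv2.resize(b[110:250,180:300],(300,350))
o=np.zeros((354,790,3),np.uint8);o[:,:480]=A;o[:350,490:]=B;cv2.imwrite("pics/p4.png",o)
E
```

```text
[466.36129438  66.30162101 233.44704519] [-0.26439512 -0.55836142  0.14847236]
[(array([272.1, 212. ]), array([264, 201,  20,  21, 205], dtype=int32)), (array([170.1, 220.8]), array([158, 208,  23,  23, 219], dtype=int32))]
[(array([47.6, 37.3]), array([  0,   0,  81,  63, 897], dtype=int32)), (array([475.6,  76.9]), array([ 436,   58,   76,   40, 2188], dtype=int32)), (array([255.7, 142.6]), array([250, 131,  13,  23, 241], dtype=int32)), (array([223.5, 189.8]), array([215, 177,  18,  26, 361], dtype=int32))]
```

View pics/p4.png

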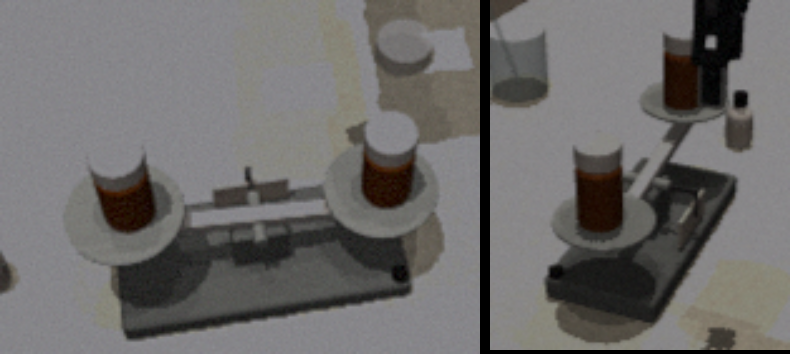

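Both jars stand upright on their pans, pan centres now at about (169,223.5) and (271,215) in the scene image. I'll check the tilt numerically by comparing pan rows with the empty-beam image.

```bash
python3 - <<'E'
from h import *
ca,cb=optics.get_calibration("scene"),optics.get_calibration("side")
R=[613,-150];L=[587,66]
for n,c in(("sc",ca),("si",cb)):
  for z in(101,112,123): print(n,z,proj(c,R+[z]).round(1),proj(c,L+[z]).round(1))
# vertical shift of pan rims by image registration (empty vs now): lower rim strips
def sh(f,g,r):
    x0,x1,y0,y1=r
    t=f[y0:y1,x0:x1]; s=g[y0-10:y1+10,x0-3:x1+3]
    m=cv2.matchTemplate(s,t,cv2.TM_CCOEFF_NORMED); _,v,_,p=cv2.minMaxLoc(m); return p[0]-3,p[1]-10,round(v,2)
e,n=cv2.imread("pics/scene.png",0),cv2.imread("pics/s4.png",0)
print("R",sh(e,n,(150,166,230,248)),"L",sh(e,n,(275,295,215,233)))
e,n=cv2.imread("pics/side.png",0),cv2.imread("pics/b4.png",0)
print("R side",sh(e,n,(240,252,146,162)),"L side",sh(e,n,(204,216,185,204)))
w=optics.get_calibration("wrist");s=monitor.read_state();print(s["qpos"],(np.array([587,66])-s["position"][:2])/30)
E
```

```text
sc 101 [171.7 228.9] [271.5 213.8]
sc 112 [170.9 226.2] [271.8 211.1]
sc 123 [170.2 223.5] [272.  208.3]
si 101 [256.8 156.9] [224.6 197.3]
si 112 [256.8 153.4] [224.4 193.4]
si 123 [256.9 149.9] [224.3 189.5]
R (-3, -3, 0.47) L (0, 4, 0.59)
R side (-2, -4, 0.65) L side (-1, 3, 0.69)
[ 6.28831814e-02 -1.06955503e-01  1.49694743e+00 -7.77178063e-05
  1.75151672e+00  1.33583254e+00] [ 4.02099268 -0.01050017]
```

Left pan is down 3–4 px and right pan up 3–4 px in both views, so the left jar is heavier. I'll look at the cup from above before fetching it.

Emit:
apply_moves([
  [0,0.2,1.8,0,0],
  [0,0.4,3.6,0,0],
  [0,0.7,5.6,0,0],
  [0,0.9,7.7,0,0],
  [0,0.9,7.7,0,0],
  [0,0.9,7.7,0,0],
  [0,0.9,7.7,0,0],
  [0,0.9,7.7,0,0],
])

```text
time_s: 18.02
position: [493.7, 296.2, 234.0]
orientation: [-3.107, -0.463, -0.001]
contact_force: [-0.5, -0.7, -0.2]
grip_width: 85.2
grasp_force: 0.0
```

```bash
python3 - <<'E'
from h import *
s=monitor.read_state();c=optics.get_calibration("wrist");w=optics.snapshot("wrist")
np.save("w5.npy",c,allow_pickle=True);cv2.imwrite("pics/w5.png",w)
q=proj(c,[493,299,97]);print(s["position"],q)
x,y=int(q[0])-100,max(0,int(q[1])-75)
cv2.imwrite("pics/w5c.png",cv2.resize(w[y:y+150,x:x+200],None,fx=4,fy=4,interpolation=2));print(x,y)
E
```

```text
[493.65887225 296.23656288 234.00152625] [255.6185727  170.75556779]
155 95
```

View pics/w5c.png

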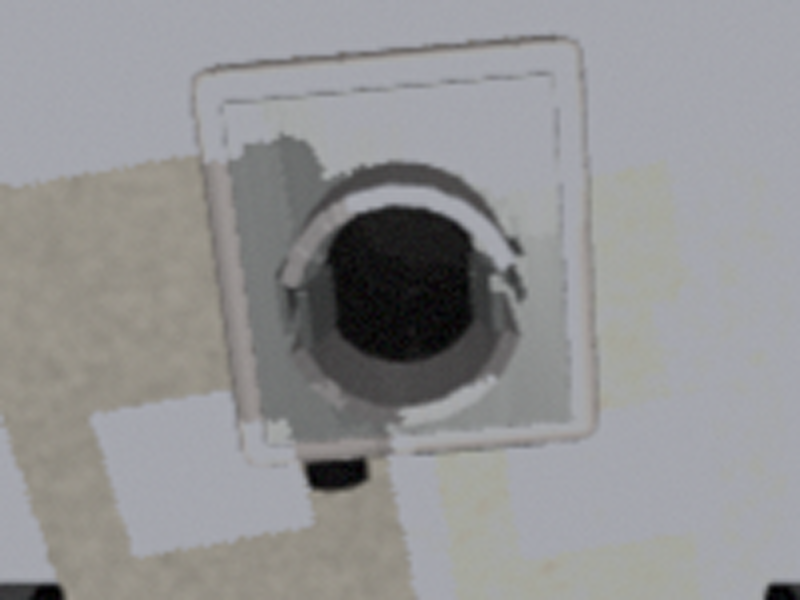

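The cup rim is centred at crop (402,303), i.e. pixel (255.5,170.8). That matches the projection of (493,299,97), so the cup estimate holds; the clips lie nearly along image x.

Emit:
apply_moves([
  [0,0.8,-1.9,0,0],
  [0,1.6,-3.8,0,0],
  [0,2.4,-5.7,0,0],
  [0,3.09,-7.67,0,0],
  [0,3.09,-7.67,0,0],
  [0,3.09,-7.67,0,0],
  [0,3.09,-7.67,-0.8,0],
  [0,3.09,-7.67,-1.8,0],
  [0,3.09,-7.67,-2.6,0],
  [0,3.09,-7.67,-2.85,0],
  [0,3.09,-7.67,-2.85,0],
  [0,3.09,-7.67,-2.85,0],
  [100,3.09,-7.67,-2.85,0],
  [115,3.09,-7.67,-2.85,0],
  [130,3.09,-7.67,-2.85,0],
  [145,3.09,-7.67,-2.85,0],
  [200,3.09,-7.67,-2.85,0],
  [255,3.09,-7.67,-2.85,0],
  [255,3.09,-7.67,-2.85,0],
  [255,3.09,-7.67,-2.85,0],
], squeeze=50)

```text
time_s: 20.58
position: [586.1, 67.1, 148.0]
orientation: [3.107, 0.466, 0.0]
contact_force: [0.9, -0.7, 1.3]
grip_width: 40.6
grasp_force: 50.2
```

Emit:
apply_moves([
  [255,0,0,0.08,0],
  [255,0,0,0.16,0],
  [255,0,0,0.24,0],
  [255,0,0,0.32,0],
  [255,0,0,0.4,0],
  [255,0,0,0.48,0],
  [255,0,0,0.56,0],
  [255,0,0,0.64,0],
  [255,0,0,0.72,0],
  [255,0,0,0.9,0],
  [255,0,0,1.4,0],
  [255,-0.4,1,1.4,0],
  [255,-1.1,2.7,1.4,0],
  [255,-1.8,4.5,1.4,0],
  [255,-2.5,6.2,1.4,0],
  [255,-2.95,7.4,1.4,0],
  [255,-3.11,7.76,1.3,0],
  [255,-3.11,7.76,0.8,0],
  [255,-3.11,7.76,0.6,0],
  [255,-3.11,7.76,0.6,0],
])

```text
time_s: 23.08
position: [492.9, 298.7, 164.8]
orientation: [3.106, 0.463, -0.003]
contact_force: [0.5, -0.1, -3.6]
grip_width: 40.6
grasp_force: 51.1
```

```bash
python3 - <<'E'
from h import *
s=monitor.read_state();print(s["position"],s["contact_force"],s["grip_width"],s["time_s"])
a=optics.snapshot("scene");b=optics.snapshot("side");w=optics.snapshot("wrist")
A=cv2.resize(a[120:240,130:410],(560,240));B=cv2.resize(b[200:330,140:270],(400,400));W=cv2.resize(w[90:260,160:350],(335,300))
o=np.zeros((560,800,3),np.uint8);o[:240,:560]=A;o[245:545,:335]=W;o[:,:][150:550,400:800]=B
cv2.imwrite("pics/p6.png",o)
E
```

```text
[492.91845131 298.6779747  164.83780146] [ 0.53334652 -0.08731786 -3.63922758] 40.61134232376442 23.075
```

View pics/p6.png

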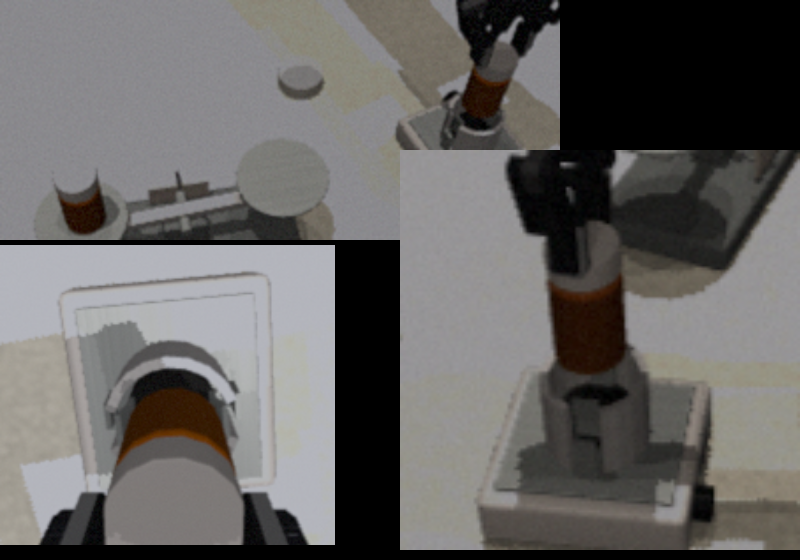

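The right jar still stands on its lowered pan, and the heavier jar is above the cup. In the side view it may sit a few mm off, so I'll measure.

```bash
python3 - <<'E'
from h import *
cs=optics.get_calibration("side");ca=optics.get_calibration("scene")
b0=cv2.imread("pics/side.png");a0=cv2.imread("pics/scene.png")
b=optics.snapshot("side");a=optics.snapshot("scene");w=optics.snapshot("wrist");cw=optics.get_calibration("wrist")
for n,im,im0,c,r in(("side",b,b0,cs,(170,235)),("scene",a,a0,ca,(340,395))):
    m=amber(im); m[:, :r[0]]=0; m[:, r[1]:]=0
    bl=max(blobs(m,20),key=lambda x:x[1][4]); x,y,ww,h,_=bl[1]
    ed=[]
    for k in range(y+3,y+h-2):
        i=np.where(m[k])[0]; ed.append((k,(i[0]+i[-1])/2))
    ed=np.array(ed);f=np.polyfit(ed[:,0],ed[:,1],1)
    P=monitor.read_state()["position"]
    print(n,"amber axis px at mid",ed[len(ed)//2],"pred",proj(c,[P[0],P[1],P[2]-47.5+32]))
    print(" cup pred rim",proj(c,[493,299,97]),"base",proj(c,[493,299,50]),"axis extrap at rim",np.polyval(f,proj(c,[493,299,97])[1]))
for k in range(270,302,4): # cup body horizontal gradients in side image, empty cup
    g=np.abs(np.diff(cv2.GaussianBlur(b0[k:k+1,170:240].astype(float),(3,1),0).mean(2)[0])); print(k,[(170+i,int(g[i])) for i in np.argsort(g)[-6:]])
E
```

```text
side amber axis px at mid [257. 201.] pred [201.24628074 251.25314742]
 cup pred rim [203.2304428  272.54829495] base [204.60491338 290.06185456] axis extrap at rim 201.21666438893772
scene amber axis px at mid [167.  372.5] pred [373.46617153 161.38099707]
 cup pred rim [367.56258546 176.15617669] base [363.12876073 188.03845879] axis extrap at rim 371.0126014817189
270 [(np.int64(218), 16), (np.int64(187), 17), (np.int64(189), 24), (np.int64(216), 25), (np.int64(217), 30), (np.int64(188), 33)]
274 [(np.int64(184), 8), (np.int64(186), 19), (np.int64(188), 25), (np.int64(216), 27), (np.int64(217), 29), (np.int64(187), 36)]
278 [(np.int64(217), 29), (np.int64(189), 30), (np.int64(218), 31), (np.int64(213), 31), (np.int64(188), 34), (np.int64(214), 36)]
282 [(np.int64(220), 26), (np.int64(213), 26), (np.int64(194), 28), (np.int64(207), 30), (np.int64(193), 30), (np.int64(208), 36)]
286 [(np.int64(238), 17), (np.int64(185), 18), (np.int64(186), 19), (np.int64(220), 22), (np.int64(221), 22), (np.int64(237), 26)]
290 [(np.int64(186), 16), (np.int64(236), 18), (np.int64(238), 18), (np.int64(220), 19), (np.int64(221), 23), (np.int64(237), 32)]
294 [(np.int64(187), 18), (np.int64(221), 19), (np.int64(220), 21), (np.int64(186), 22), (np.int64(236), 29), (np.int64(237), 29)]
298 [(np.int64(187), 16), (np.int64(237), 18), (np.int64(186), 19), (np.int64(220), 19), (np.int64(235), 24), (np.int64(236), 31)]
```

Alignment agrees within about 1–2 mm in all views. Inserting slowly, watching the force.

Emit:
apply_moves([
  [255,0,0,-0.2,0],
  [255,0,0,-0.4,0],
  [255,0,0,-0.5,0],
  [255,0,0,-0.6,0],
  [255,0,0,-0.7,0],
  [255,0,0,-0.8,0],
  [255,0,0,-0.8,0],
  [255,0,0,-0.8,0],
])

```text
time_s: 24.38
position: [492.9, 300.0, 142.1]
orientation: [-3.107, -0.466, -0.0]
contact_force: [1.2, -0.3, -2.6]
grip_width: 40.9
grasp_force: 51.1
```

Emit:
apply_moves([
  [255,0,0,-0.08,0],
  [255,0,0,-0.16,0],
  [255,0,0,-0.24,0],
  [255,0,0,-0.3,0],
  [255,0,0,-0.3,0],
  [255,0,0,-0.3,0],
])

```text
time_s: 25.12
position: [492.8, 300.0, 133.0]
orientation: [3.107, 0.466, 0.0]
contact_force: [-0.1, 0.3, 1.3]
grip_width: 40.6
grasp_force: 51.4
```

Emit:
apply_moves([
  [255,0,0,-0.08,0],
  [255,0,0,-0.16,0],
  [255,0,0,-0.24,0],
  [255,0,0,-0.24,0],
  [255,0,0,-0.24,0],
])

```text
time_s: 25.75
position: [492.4, 299.8, 124.9]
orientation: [3.106, 0.466, -0.002]
contact_force: [-0.4, 0.3, -3.6]
grip_width: 40.2
grasp_force: 51.0
```

Emit:
apply_moves([
  [255,0,0,-0.06,0],
  [255,0,0,-0.1,0],
  [255,0,0,-0.1,0],
  [255,0,0,-0.1,0],
])

```text
time_s: 26.25
position: [492.8, 300.0, 122.8]
orientation: [3.107, 0.466, 0.0]
contact_force: [-0.2, -0.1, 0.6]
grip_width: 40.7
grasp_force: 51.4
```

Emit:
apply_moves([
  [255,0,0,-0.05,0],
  [255,0,0,-0.08,0],
  [255,0,0,-0.08,0],
  [255,0,0,-0.08,0],
])

```text
time_s: 26.75
position: [492.7, 300.0, 120.1]
orientation: [3.107, 0.466, -0.0]
contact_force: [0.6, -0.6, -0.4]
grip_width: 40.9
grasp_force: 51.3
```

Emit:
apply_moves([
  [255,0,0,-0.05,0],
  [255,0,0,-0.08,0],
  [255,0,0,-0.08,0],
  [255,0,0,-0.08,0],
])

```text
time_s: 27.25
position: [492.7, 300.0, 117.8]
orientation: [3.107, 0.466, -0.0]
contact_force: [-0.1, 0.2, -0.5]
grip_width: 40.8
grasp_force: 51.3
```

```bash
cat >> h.py <<'E'
def forces(n=6):
    r=[]
    for _ in range(n): r.append(monitor.read_state()["contact_force"]);optics.snapshot("wrist")
    r=np.array(r);return r.mean(0).round(2),r[:,2].round(1),monitor.read_state()["position"].round(2)
E
python3 -c "
from h import *
print(forces())"
```

```text
(array([ 0.07, -0.07, -0.71]), array([-0.5, -0.3, -0.2, -0.4, -1.2, -1.5]), array([492.71, 299.95, 117.79]))
```

Emit:
apply_moves([
  [255,0,0,-0.04,0],
  [255,0,0,-0.07,0],
  [255,0,0,-0.07,0],
  [255,0,0,-0.07,0],
])

```text
time_s: 28.05
position: [492.9, 300.1, 116.2]
orientation: [-3.107, -0.466, -0.001]
contact_force: [-1.0, -0.6, 3.6]
grip_width: 41.0
grasp_force: 51.8
```

Emit:
apply_moves([
  [255,0,0,-0.04,0],
  [255,0,0,-0.07,0],
  [255,0,0,-0.07,0],
  [255,0,0,-0.07,0],
])

```text
time_s: 28.55
position: [493.1, 300.1, 114.5]
orientation: [-3.107, -0.466, -0.002]
contact_force: [-0.9, -0.6, 6.3]
grip_width: 40.6
grasp_force: 52.1
```

```bash
python3 -c "
from h import *
print(forces(8))"
```

```text
(array([-0.78, -0.55,  5.98]), array([6.3, 5.9, 6.5, 5.7, 6. , 5.8, 5.7, 6. ]), array([493.07, 300.1 , 114.48]))
```

Emit:
apply_moves([
  [255,0,0,-0.02,0],
  [255,0,0,-0.02,0],
  [255,0,0,-0.02,0],
  [255,0,0,-0.02,0],
])

```text
time_s: 29.45
position: [493.2, 300.1, 114.2]
orientation: [-3.107, -0.466, -0.003]
contact_force: [-0.7, -1.6, 7.1]
grip_width: 40.4
grasp_force: 52.2
```

```bash
python3 -c "
from h import *
print(forces(4))"
```

```text
(array([-0.83, -1.07,  7.79]), array([7.1, 8.1, 8.2, 7.8]), array([493.2 , 300.15, 114.22]))
```

Emit:
apply_moves([
  [120,0,0,-0.02,0],
  [100,0,0,-0.02,0],
  [60,0,0,0,0],
  [0,0,0,0,0],
  [0,0,0,0,0],
  [0,0,0,0,0],
  [0,0,0,0.6,0],
  [0,0,0,1.8,0],
  [0,0,0,3.3,0],
  [0,0,0,4.5,0],
  [0,-2,0,4.5,0],
  [0,-3,-2,4.5,0],
  [0,-3,-2,4.5,0],
  [0,-3,-2,4.5,0],
  [0,-3,-2,4.5,0],
])

```text
time_s: 31.52
position: [403.4, 240.6, 248.7]
orientation: [-3.106, -0.466, -0.001]
contact_force: [0.1, -0.3, -0.1]
grip_width: 85.6
grasp_force: 0.0
```

```bash
python3 - <<'E'
from h import *
print(monitor.read_state()["position"])
a=optics.snapshot("scene");b=optics.snapshot("side")
cs=optics.get_calibration("side")
# cap top row expected vs z of jar bottom
for z in(55,60,65,70): print(z,proj(cs,[493,299,z+84]).round(1),"cap/amber",proj(cs,[493,299,z+64]).round(1))
A=cv2.resize(a[110:270,100:420],(640,320));B=cv2.resize(b[210:330,140:260],(240,240));C=cv2.resize(b[100:240,180:320],(240,240))
o=np.zeros((565,640,3),np.uint8);o[:320]=A;o[322:562,:240]=B;o[322:562,250:490]=C
cv2.imwrite("pics/p7.png",o)
E
```

```text
[403.42226882 240.60437826 248.68892435]
55 [201.9 255.9] cap/amber [202.6 263.9]
60 [201.8 253.8] cap/amber [202.4 261.9]
65 [201.6 251.8] cap/amber [202.2 259.9]
70 [201.4 249.7] cap/amber [202.1 257.9]
```

View pics/p7.png

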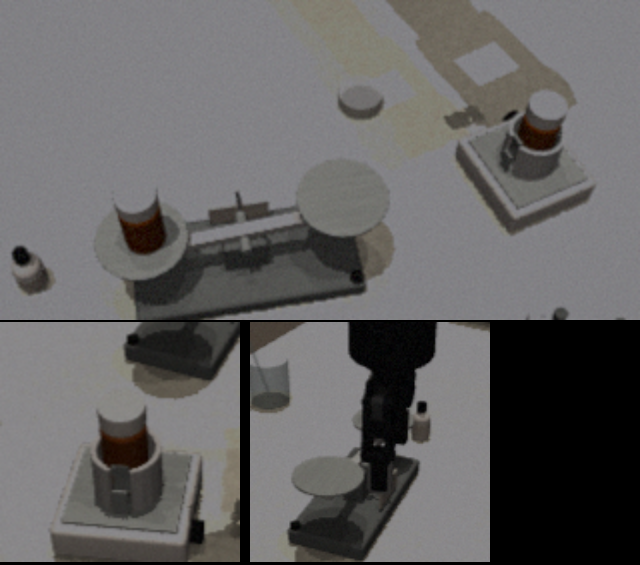

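The heavier jar stands upright in the cup, at (545,120) in the composite. The lighter one stands on the right pan at (140,220), and the bystanders haven't moved. Handing in.

```bash
python3 -c "
from cell import arm
print(arm.finish_job())"
```

```text
the job is handed in; nothing more can be done
None
```

I weighed both jars and handed the job in at about 31.5 s: the heavier one (left pan) is pressed firmly onto the shaker cushion, at about 8 N by my estimate, and released. The lighter one stands on the right pan, and the bottle and dishes hadn't moved in the last pictures, which didn't show the tube rack (the arm never went near it).

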